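# Sweep the gilding scales into the tray

## Robot

A 6-joint arm with a two-finger parallel gripper is mounted at the origin on the work surface. World frame = base frame: x ahead of the robot, y to its left, z up, the work surface at z = 0. Lengths are in m, angles in rad, forces in N, time in s.
With the tool pointing down it reaches from about 0.35 to 0.975 m from the base axis. Payload 7.1 kg.
Tool frame: the origin (TCP) lies midway between the tips of the shut fingers; the grasp point (between the pads) lies 19 mm behind it; z points along the fingers, y is the line along which they close (so a half turn about z gives the same grasp; the last joint's range is limited). The gripper opens to 88 mm and grips with 3 to 60 N. Pads are 20 mm wide; open, the fingers measure 115 mm over their backs; the gripper's body (75 mm by 178 mm) begins 61 mm behind the grasp point.
Start: joints at [1.322, 0.423, 1.63, -0, 1.089, -0.019], TCP at [0.142, 0.609, 0.223] pointing down, gripper open.
Joint ranges: [-3, 3], [-0.9, 2.11], [0.09, 2.58], [-1.31, 4.45], [0.11, 2.69], [-2.54, 2.54]. Speed limits (rad/s): [2.39, 2.39, 3.01, 3.14, 3.14, 3.14].

## Interface

Orientations are given as a unit quaternion [w, x, y, z].
In Python, from station import observe, viewer, ctrl, nets gives the robot as it stands. The module is installed in compiled form; this text tells all that it offers.
- The arm moves only by the tool step_arm, never from a script. Its argument "commands" is a list of rows, each an object of numbers: "x", "y", "z": the shift along the world's x, y, z in m; "turn": the turn about the world's z in rad; "fingers": the closure, from -1 (fully open) to 1 (shut). In form: [{"x": .., "y": .., "z": .., "turn": .., "fingers": ..}, ...]. A call has 1 to 10 rows; each row is the pose to reach, as a shift and turn from the pose commanded when the call began; what a row does not reach only later rows make up. A row lasts 1/12 s, in which the tool goes at most 41.7 mm and 7.16 degrees, less where a joint would pass 70% of its speed; a pose out of reach is approached as far as the arm can. A call with a gripper value outside its range is refused whole. The fingers move at their own pace and stop on an object; "squeeze" is the grip in N (left out, the last holds). Time passes only in rows, so rows that repeat a pose let the fingers close. It gives the time, the measured TCP pose, the force, the opening and the grip force at its end, in the units of the state.
- observe(): the state, without advancing time (a new reading comes with each control period).
- viewer.grab_frame(name): name is "side" or "top" or "wrist"; returns a dict with "img" (480x640x3 uint8, red, green, blue), "fx", "fy", "cx", "cy" (pixels), "world_from_camera" (4x4, takes a point from camera to world coordinates); the wrist camera has in their place "mount" (4x4, takes a point from camera to tool coordinates, whose origin is the TCP and whose axes are the flange's). Camera axes: x right, y down, z forward; pixel columns grow to the right and rows downward; lengths in m; the calibration is good to about 2 mm. A picture is of the moment at which its call begins: read the wrist's pose just before it. There is no depth.
- ctrl.job_done(): hands the job in; it is judged then, once.
Trained networks look in the newest picture that a camera, given by its name, has taken for a name from the list of things; names that differ only in an ending like _2 or _b are one class to them, and where a whole thing is asked for, a point or a joint stands for the part that bears it (a point fixed in the world has none). Each returns a list of dicts, best first, with "p" (0 to 1); they miss things now and then, are a little off and sometimes report something else, mostly with a low value. They report only what shows in the picture. A call takes as long as a camera call. They do not tell look-alikes from the thing itself.
- nets.silhouettes(target, camera): "mask" (480x640 bool, what is visible of it) and "location" ([row, column] in pixels, amid what is visible of it).
The state is a dict: "time": time; "q": joint angles; "joint_velocities": joint speeds; "joint_efforts": joint torques, N m; "tcp_pos": TCP position; "ee_rot": TCP orientation; "wrist_force": force on the tool from outside, world axes, zero at the start; "torque": the same for the moment, N m; "grip_width": finger opening in m; "grip_force": force on a finger pad.
Only numpy, scipy, OpenCV 4.12 (cv2) and the standard library are available. Lean on these libraries where they do the work, as an engineer would, in place of code of your own. Each camera call takes 0.05 s, during which the arm holds its last target. There are 200 camera calls.

## Task

Three loose brass scales are left lying on the props bench: sweep all three across the bench top with your fingertips, through the open side of the sweeping tray, until each lies flat and wholly inside it. Slide them along the bench, never pick one up, and leave the little screw-top tin and everything else on the bench where it stands.

Things in the scene. Friction and masses are not known exactly. Their poses are not given: they have to be found in the camera images.
- tray: aluminium sweeping tray, fixed to the bench, 113 (x) by 226 (y) mm. Walls 3 mm thick, 25 mm high on three sides; its -x side is the open mouth. Floor paper-thin, level with the bench: no step at the mouth. Origin at bench height, mid inside: mouth edge at x = -55 mm, back wall inner face at x = +55 mm, side walls inner faces at y = -110 and +110 mm. z up
- scale0: loose brass scale to be swept: a round, slightly domed solid disc 30 mm in diameter and 10 mm thick (its upright rim is 7 mm high), about 30 g, lying flat. It slides when pushed and stops at once when the push stops. Origin at the centre of its underside, z up
- scale1: loose brass scale to be swept: a round, slightly domed solid disc 30 mm in diameter and 10 mm thick (its upright rim is 7 mm high), about 30 g, lying flat. It slides when pushed and stops at once when the push stops. Origin at the centre of its underside, z up
- scale2: loose brass scale to be swept: a round, slightly domed solid disc 30 mm in diameter and 10 mm thick (its upright rim is 7 mm high), about 30 g, lying flat. It slides when pushed and stops at once when the push stops. Origin at the centre of its underside, z up
- tin: small upright screw-top metal tin, 34 mm in diameter, 42 mm tall, loose, about 90 g, standing among the scales, sometimes between a scale and the tray; to be left alone. Origin at the centre of its underside
- tube: yellow glue tube with white cap lying flat, loose, 110 mm long (x, cap at -x: x from -54 to +55 mm), 36 mm wide (y), 16 mm high; to be left alone. Origin on the bench under its middle
- knife: palette knife lying flat, loose, wooden handle at -x, steel blade at +x: x from -100 to +96 mm, 18 mm wide (y), 14 mm high; to be left alone. Origin on the bench under the front end of the handle
- bird: half-gilded bird figurine, 80 mm in diameter, 108 mm tall, loose; to be left alone. Origin at the centre of its underside
Things that resemble listed ones, but are neither listed nor needed, are in the scene too. What is shaped like the scale2 but green is not meant. Leave any red look-alike of the scale1 alone.

How it is judged:
At the end, for the whole second after the job is handed in: All three scales rest flat on the tray's floor, wholly inside its walls and past its mouth edge (centre at least 12 mm inside the mouth edge), not moving (x of scale0 in the frame of tray between -0.043 and 0.055 m and y of scale0 in the frame of tray between -0.11 and 0.11 m and height (world z) of each of scale0, scale1, scale2 below 0.004 m and angle between each of scale0, scale1, scale2's own z axis and vertical below 0.15 rad and linear speed of each of scale0, scale1, scale2 below 0.01 m/s and x of scale1 in the frame of tray between -0.043 and 0.055 m and y of scale1 in the frame of tray between -0.11 and 0.11 m and x of scale2 in the frame of tray between -0.043 and 0.055 m and y of scale2 in the frame of tray between -0.11 and 0.11 m); the robot touches nothing.
It fails at once if a scale was picked up (its underside more than 12 mm above the bench) (height (world z) of any of scale0, scale1, scale2 above 0.012 m).
It fails at once if the tin or another bystander was shifted by more than 15 mm (distance of any of tin, tube, knife, bird from where it was at the start of the episode above 0.015 m).
It fails at once if the tin was lifted or knocked over (angle between tin's own z axis and vertical above 0.5 rad or height (world z) of tin above 0.012 m).
It also fails if it takes over 58 s, if anything falls off the work surface, if the arm or the gripper's body presses on something with over 40 N, if the wrist force passes 120 N, or if a joint passes its speed limit or range.

## Working session

There is one attempt and no reset: what is moved stays moved. The work goes in short steps, Python scripts to look and compute and a tool call to move; the robot and the scene stay as the last step left them, time stands still between calls to the robot, and variables do not carry over. Pictures are saved under pics/ and viewed, at most 10 in all, crops included, and the job is handed in when it is done.

Besides the shell and the picture viewer there is one more tool, called after "Call:" as name([rows], argument=value, ...), one row to a line, values as JSON. step_arm: Moves the arm, as the interface text tells. Its arguments: {"type":"object","properties":{"commands":{"type":"array","items":{"type":"object","properties":{"x":{"type":"number"},"y":{"type":"number"},"z":{"type":"number"},"turn":{"type":"number"},"fingers":{"type":"number"}}}},"squeeze":{"type":"number"}},"required":["commands"]}

```bash
mkdir -p pics
cat > h.py <<'E'
from station import observe, viewer, ctrl, nets
import numpy as np, cv2
def ground(f,r,c,z=0.0):
    T=np.array(f["world_from_camera"]); d=T[:3,:3]@np.array([(c-f["cx"])/f["fx"],(r-f["cy"])/f["fy"],1.])
    o=T[:3,3]; return (o+d*(z-o[2])/d[2])
def save(n,img): cv2.imwrite("pics/"+n,cv2.cvtColor(img,cv2.COLOR_RGB2BGR))
E
python3 - <<'E'
from h import *
s=observe(); print(s["time"],s["tcp_pos"],s["ee_rot"],s["wrist_force"])
f=viewer.grab_frame("top"); save("top0.png",f["img"])
print(np.round(f["world_from_camera"],3),f["fx"])
for n in ["tray","scale0","tin","tube","knife","bird"]:
    for d in nets.silhouettes(n,"top"):
        r,c=d["location"]; m=d["mask"]; ys,xs=np.nonzero(m)
        col=f["img"][m].mean(0).round()
        print(n,round(d["p"],2),np.round([r,c]),m.sum(),(xs.min(),xs.max(),ys.min(),ys.max()),np.round(ground(f,ys.mean(),xs.mean(),.008 if n=="scale0" else 0)[:2],3),col)
g=viewer.grab_frame("side"); save("side0.png",g["img"])
E
```

```text
0.0 [0.14221564 0.60804013 0.22190159] [-1.05875738e-04  1.14656378e-01  9.93404913e-01 -7.63376327e-04] [ 0.05674691 -0.12281087  0.60097308]
[[-0.028 -0.999  0.045  0.479]
 [-0.999  0.03   0.025  0.095]
 [-0.026 -0.044 -0.999  0.852]
 [ 0.     0.     0.     1.   ]] 459.7447072786649
tray 0.55 [162. 346.] 7987 (np.int64(286), np.int64(412), np.int64(131), np.int64(198)) [0.654 0.075] [234. 234. 230.]
scale0 0.76 [279. 351.] 177 (np.int64(344), np.int64(358), np.int64(272), np.int64(286)) [0.44  0.076] [235.  33.  32.]
scale0 0.73 [248. 284.] 209 (np.int64(278), np.int64(293), np.int64(241), np.int64(256)) [0.499 0.196] [ 40. 165.  70.]
scale0 0.71 [208. 390.] 190 (np.int64(382), np.int64(397), np.int64(204), np.int64(219)) [0.561 0.003] [227. 171.  52.]
scale0 0.64 [261. 321.] 203 (np.int64(311), np.int64(326), np.int64(254), np.int64(269)) [0.474 0.135] [222. 169.  58.]
scale0 0.6 [309. 310.] 183 (np.int64(303), np.int64(317), np.int64(304), np.int64(318)) [0.383 0.153] [ 38. 170.  67.]
scale0 0.46 [268. 386.] 222 (np.int64(379), np.int64(395), np.int64(260), np.int64(276)) [0.459 0.01 ] [214. 164.  55.]
tin 0.75 [222. 322.] 293 (np.int64(311), np.int64(328), np.int64(209), np.int64(228)) [0.553 0.131] [221. 217. 212.]
tin 0.53 [232. 449.] 742 (np.int64(443), np.int64(461), np.int64(209), np.int64(268)) [ 0.52 -0.11] [241. 215.  29.]
tube 0.85 [231. 450.] 843 (np.int64(442), np.int64(461), np.int64(208), np.int64(268)) [ 0.518 -0.11 ] [231. 206.  33.]
knife 0.77 [241. 246.] 949 (np.int64(243), np.int64(254), np.int64(184), np.int64(289)) [0.522 0.265] [213. 185. 144.]
bird 0.65 [212. 152.] 2045 (np.int64(123), np.int64(177), np.int64(189), np.int64(235)) [0.576 0.45 ] [152. 130.  98.]
bird 0.63 [162. 347.] 7949 (np.int64(285), np.int64(412), np.int64(131), np.int64(197)) [0.653 0.074] [235. 235. 230.]
```

Run:
```python
import cv2
i=cv2.imread("pics/top0.png")[110:335,200:500]; cv2.imwrite("pics/crop0.png",cv2.resize(i,(800,600),interpolation=cv2.INTER_CUBIC))
```

```text
(no output)
```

View pics/crop0.png

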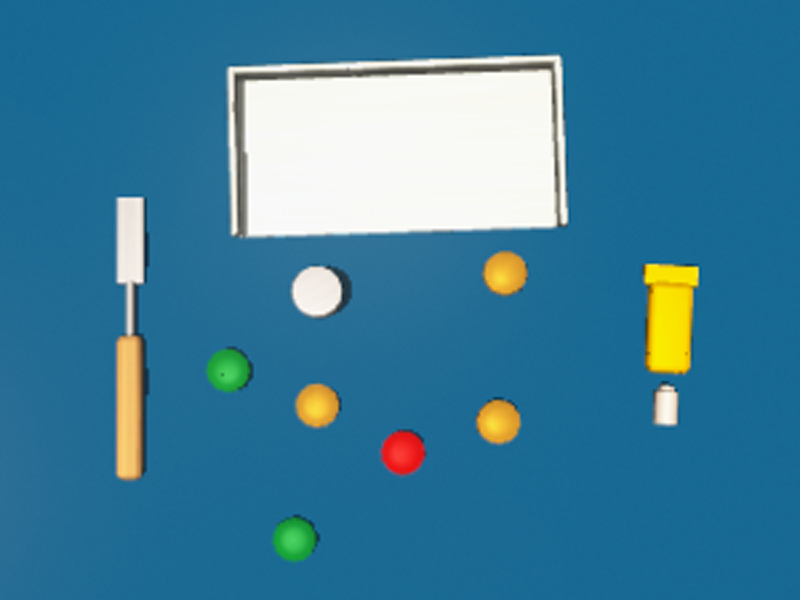

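View pics/side0.png

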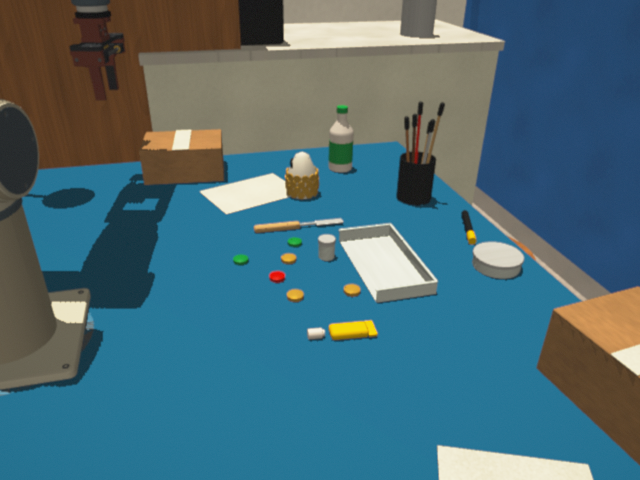

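The top view shows six discs: brass at about (389,212), (319,262) and (387,268), red at (351,279), and green at (284,248) and (310,310). The three brass ones fit the description; I'll leave the red and green ones. The tin is at (319,219), just off the straight line from the (319,262) scale to the tray. Next I'll get exact positions.

Run:
```python
from h import *
f=viewer.grab_frame("top")
for n,z in [("scale0",.005),("tin",.021)]:
    for d in nets.silhouettes(n,"top"):
        m=d["mask"]; ys,xs=np.nonzero(m)
        print(n,f["img"][m].mean(0).round(),"bbox ctr",np.round(ground(f,(ys.min()+ys.max())/2,(xs.min()+xs.max())/2,z)[:2],3),round(d["p"],2))
hsv=cv2.cvtColor(f["img"],cv2.COLOR_RGB2HSV)
for nm,lo,hi in [("brass",(15,120,120),(24,255,255)),("red",(0,150,120),(8,255,255)),("green",(50,100,80),(75,255,255)),("white",(0,0,170),(180,60,255))]:
    n,l,st,ce=cv2.connectedComponentsWithStats(cv2.inRange(hsv,lo,hi))
    for k in range(1,n):
        if st[k,4]>100 : print(nm,st[k],np.round(ground(f,ce[k][1],ce[k][0],.006 if nm!="white" else .042)[:2],4))
        if nm=="white" and st[k,4]>5000:
            c,_=cv2.findContours((l==k).astype(np.uint8),0,2); b=cv2.boxPoints(cv2.minAreaRect(c[0]))
            print("tray",b.round(1).tolist(),[ground(f,p[1],p[0],.025)[:2].round(3).tolist() for p in b])
# mouth corners from crop (scale 8/3, off 200,110)
for u,v in [(232,236),(245,236),(556,227),(567,223)]: print(ground(f,110+v*.375,200+u*.375,.0)[:2].round(3),ground(f,110+v*.375,200+u*.375,.025)[:2].round(3))
```

```text
scale0 [ 41. 168.  68.] bbox ctr [0.499 0.195] 0.77
scale0 [225. 169.  53.] bbox ctr [0.562 0.002] 0.73
scale0 [225. 171.  57.] bbox ctr [0.474 0.135] 0.48
scale0 [ 36. 166.  68.] bbox ctr [0.383 0.152] 0.46
scale0 [219. 165.  52.] bbox ctr [0.459 0.011] 0.45
tin [223. 219. 215.] bbox ctr [0.551 0.131] 0.86
tin [214. 163.  57.] bbox ctr [0.56  0.004] 0.71
brass [625   0  15  23 209] [ 0.9214 -0.4611]
brass [ 545    4   61   66 1448] [ 0.8638 -0.3607]
brass [381 205  17  15 192] [0.5611 0.0024]
brass [126 217  40  19 141] [0.5445 0.4508]
brass [442 216  18  34 144] [ 0.5229 -0.1075]
brass [244 236   9  53 469] [0.4759 0.2653]
brass [311 254  16  16 188] [0.4737 0.1348]
brass [379 260  16  16 195] [0.4591 0.0105]
brass [  0 314  14  40 201] [0.3594 0.7201]
brass [  13  317   52   49 1214] [0.3361 0.6523]
brass [   0  387   59   39 1020] [0.231  0.6826]
red [344 273  14  14 164] [0.4393 0.0772]
green [ 16 107  18  19 269] [0.7656 0.6858]
green [278 241  16  16 198] [0.4995 0.1957]
green [303 304  16  16 194] [0.3824 0.1529]
white [  41    0   69   23 1417] [0.9459 0.5681]
white [245   0
[... 490 characters left out ...]
 -0.031], [0.589, 0.179]]
white [244 184  10  52 360] [0.5825 0.255 ]
white [126 197  26  29 564] [0.5735 0.4524]
white [309 210  19  18 273] [0.5496 0.1316]
white [  84  224  113  123 8373] [0.4453 0.4535]
tray [[81.69999694824219, 240.89999389648438], [156.39999389648438, 212.39999389648438], [196.60000610351562, 317.8999938964844], [121.9000015258789, 346.3999938964844]] [[0.524, 0.566], [0.572, 0.427], [0.379, 0.356], [0.331, 0.493]]
white [446 255   8  15 107] [ 0.4667 -0.0959]
white [   0  361   62   29 1456] [0.2872 0.6501]
white [361 465  35  15 477] [0.1095 0.0413]
[0.593 0.191] [0.589 0.188]
[0.592 0.182] [0.589 0.179]
[ 0.592 -0.035] [ 0.589 -0.031]
[ 0.594 -0.043] [ 0.591 -0.039]
```

Measured positions:

| Item | x (m) | y (m) |
|---|---|---|
| Scale A | 0.561 | 0.0025 |
| Scale B | 0.474 | 0.135 |
| Scale C | 0.459 | 0.0105 |
| Tin | 0.550 | 0.131 |
| Tray mouth | 0.592 | -0.036 to 0.184 (yaw about 0) |

I'll cradle each scale between part-open fingertips, and take B round the tin on its -y side.

Call:
step_arm([
  {"x":0.383,"y":-0.606,"turn":0.23,"fingers":0.59},
  {"x":0.383,"y":-0.606,"turn":0.23,"fingers":0.59},
  {"x":0.383,"y":-0.606,"turn":0.23,"fingers":0.59},
  {"x":0.383,"y":-0.606,"turn":0.23,"fingers":0.59},
  {"x":0.383,"y":-0.606,"turn":0.23,"fingers":0.59},
  {"x":0.383,"y":-0.606,"turn":0.23,"fingers":0.59},
  {"x":0.383,"y":-0.606,"turn":0.23,"fingers":0.59},
  {"x":0.383,"y":-0.606,"turn":0.23,"fingers":0.59},
  {"x":0.383,"y":-0.606,"turn":0.23,"fingers":0.59},
  {"x":0.383,"y":-0.606,"turn":0.23,"fingers":0.59},
])

```text
invalid input at $.commands[0]: expected keys x, y, z, turn, fingers
```

Call:
step_arm([
  {"x":0.383,"y":-0.606,"z":0,"turn":0.23,"fingers":0.59},
  {"x":0.383,"y":-0.606,"z":0,"turn":0.23,"fingers":0.59},
  {"x":0.383,"y":-0.606,"z":0,"turn":0.23,"fingers":0.59},
  {"x":0.383,"y":-0.606,"z":0,"turn":0.23,"fingers":0.59},
  {"x":0.383,"y":-0.606,"z":0,"turn":0.23,"fingers":0.59},
  {"x":0.383,"y":-0.606,"z":0,"turn":0.23,"fingers":0.59},
  {"x":0.383,"y":-0.606,"z":0,"turn":0.23,"fingers":0.59},
  {"x":0.383,"y":-0.606,"z":0,"turn":0.23,"fingers":0.59},
  {"x":0.383,"y":-0.606,"z":0,"turn":0.23,"fingers":0.59},
  {"x":0.383,"y":-0.606,"z":0,"turn":0.23,"fingers":0.59},
])

```text
time: 1.38
tcp_pos: [0.3657, 0.2546, 0.223]
ee_rot: [0.0, -0.0, 1.0, 0.0]
wrist_force: [0.1, 1.2, -0.0]
grip_width: 0.0244
grip_force: 0.0
```

Call:
step_arm([
  {"x":0.155,"y":-0.246,"z":0,"turn":0,"fingers":0.65},
  {"x":0.155,"y":-0.246,"z":0,"turn":0,"fingers":0.65},
  {"x":0.155,"y":-0.246,"z":0,"turn":0,"fingers":0.65},
  {"x":0.155,"y":-0.246,"z":0,"turn":0,"fingers":0.65},
  {"x":0.155,"y":-0.246,"z":0,"turn":0,"fingers":0.65},
  {"x":0.155,"y":-0.246,"z":0,"turn":0,"fingers":0.65},
  {"x":0.155,"y":-0.246,"z":0,"turn":0,"fingers":0.65},
  {"x":0.155,"y":-0.246,"z":0,"turn":0,"fingers":0.65},
  {"x":0.155,"y":-0.246,"z":0,"turn":0,"fingers":0.65},
  {"x":0.155,"y":-0.246,"z":0,"turn":0,"fingers":0.65},
])

```text
time: 2.22
tcp_pos: [0.5194, 0.0103, 0.2224]
ee_rot: [-0.0, 0.0, 1.0, 0.0]
wrist_force: [-0.9, -0.1, 0.1]
grip_width: 0.0154
grip_force: 0.0
```

Call:
step_arm([
  {"x":0.004,"y":-0.007,"z":-0.04,"turn":0,"fingers":0.65},
  {"x":0.004,"y":-0.007,"z":-0.08,"turn":0,"fingers":0.65},
  {"x":0.004,"y":-0.007,"z":-0.12,"turn":0,"fingers":0.65},
  {"x":0.004,"y":-0.007,"z":-0.16,"turn":0,"fingers":0.65},
  {"x":0.004,"y":-0.007,"z":-0.18,"turn":0,"fingers":0.65},
  {"x":0.004,"y":-0.007,"z":-0.18,"turn":0,"fingers":0.65},
  {"x":0.004,"y":-0.007,"z":-0.18,"turn":0,"fingers":0.65},
])

```text
time: 2.8
tcp_pos: [0.5228, 0.0046, 0.0422]
ee_rot: [-0.001, -0.001, 1.0, 0.0]
wrist_force: [-0.2, -0.6, 1.8]
grip_width: 0.0153
grip_force: 0.0
```

Call:
step_arm([
  {"x":0,"y":-0.002,"z":-0.02,"turn":0,"fingers":0.65},
  {"x":0,"y":-0.002,"z":-0.03,"turn":0,"fingers":0.65},
  {"x":0,"y":-0.002,"z":-0.037,"turn":0,"fingers":0.65},
  {"x":0,"y":-0.002,"z":-0.037,"turn":0,"fingers":0.65},
  {"x":0,"y":-0.002,"z":-0.037,"turn":0,"fingers":0.65},
])

```text
time: 3.22
tcp_pos: [0.5243, 0.0015, 0.0064]
ee_rot: [0.0, -0.0, 1.0, 0.0]
wrist_force: [0.9, -0.3, 0.2]
grip_width: 0.0152
grip_force: 0.0
```

Run:
```python
from h import *
s=observe(); print(s["tcp_pos"],s["wrist_force"],s["grip_width"])
f=viewer.grab_frame("side"); save("s1.png",cv2.resize(f["img"][200:350,230:450],(800,545),interpolation=cv2.INTER_CUBIC))
```

```text
[0.52427101 0.00154676 0.00639889] [ 0.90213837 -0.31921692  0.1959221 ] 0.01518774547844824
```

View pics/s1.png

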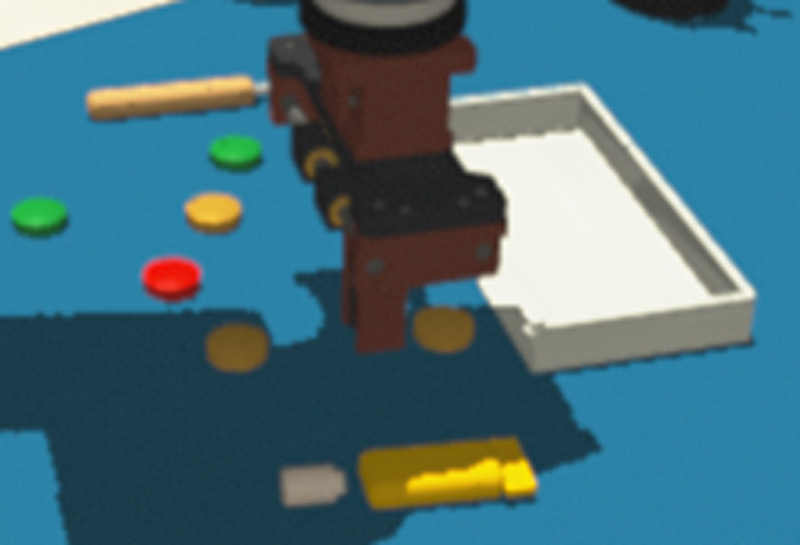

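The fingertips stand between scale C at (237,348) and scale A at (443,328), clear of both. I'll go 3 mm lower so they push on the rim, then sweep A in.

Call:
step_arm([
  {"x":0,"y":0.001,"z":-0.003,"turn":0,"fingers":0.65},
  {"x":0.01,"y":0.001,"z":-0.003,"turn":0,"fingers":0.65},
  {"x":0.02,"y":0.001,"z":-0.003,"turn":0,"fingers":0.65},
  {"x":0.032,"y":0.001,"z":-0.003,"turn":0,"fingers":0.65},
  {"x":0.044,"y":0.001,"z":-0.003,"turn":0,"fingers":0.65},
  {"x":0.056,"y":0.001,"z":-0.003,"turn":0,"fingers":0.65},
  {"x":0.068,"y":0.001,"z":-0.003,"turn":0,"fingers":0.65},
  {"x":0.08,"y":0.001,"z":-0.003,"turn":0,"fingers":0.65},
  {"x":0.092,"y":0.001,"z":-0.003,"turn":0,"fingers":0.65},
  {"x":0.104,"y":0.001,"z":-0.003,"turn":0,"fingers":0.65},
])

```text
time: 4.1
tcp_pos: [0.6299, 0.0023, 0.003]
ee_rot: [0.001, -0.0, 1.0, -0.0]
wrist_force: [0.2, 0.7, 0.2]
grip_width: 0.0154
grip_force: 0.1
```

Call:
step_arm([
  {"x":0.01,"y":0,"z":0,"turn":0,"fingers":0.65},
  {"x":0.017,"y":0,"z":0,"turn":0,"fingers":0.65},
  {"x":0.017,"y":0,"z":0,"turn":0,"fingers":0.65},
  {"x":0.007,"y":0,"z":0,"turn":0,"fingers":0.65},
  {"x":0.0,"y":0,"z":0.03,"turn":0,"fingers":0.65},
  {"x":0.0,"y":0,"z":0.06,"turn":0,"fingers":0.65},
  {"x":-0.04,"y":0,"z":0.06,"turn":0,"fingers":0.65},
  {"x":-0.08,"y":0,"z":0.06,"turn":0,"fingers":0.65},
  {"x":-0.12,"y":0.0,"z":0.06,"turn":0,"fingers":0.65},
  {"x":-0.16,"y":0.0,"z":0.06,"turn":0,"fingers":0.65},
])

```text
time: 4.93
tcp_pos: [0.4643, 0.0024, 0.0628]
ee_rot: [-0.0, -0.0, 1.0, 0.0]
wrist_force: [-0.0, 0.2, -0.2]
grip_width: 0.0154
grip_force: 0.0
```

Call:
step_arm([
  {"x":-0.035,"y":0.008,"z":0,"turn":0,"fingers":0.65},
  {"x":-0.044,"y":0.008,"z":0,"turn":0,"fingers":0.65},
  {"x":-0.044,"y":0.008,"z":-0.01,"turn":0,"fingers":0.65},
  {"x":-0.044,"y":0.008,"z":-0.03,"turn":0,"fingers":0.65},
  {"x":-0.044,"y":0.008,"z":-0.045,"turn":0,"fingers":0.65},
  {"x":-0.044,"y":0.008,"z":-0.057,"turn":0,"fingers":0.65},
  {"x":-0.044,"y":0.008,"z":-0.059,"turn":0,"fingers":0.65},
  {"x":-0.044,"y":0.008,"z":-0.059,"turn":0,"fingers":0.65},
])

```text
time: 5.6
tcp_pos: [0.4227, 0.0103, 0.0032]
ee_rot: [-0.001, -0.0, 1.0, -0.0]
wrist_force: [-0.2, -0.2, -0.3]
grip_width: 0.0152
grip_force: 0.0
```

Run:
```python
from h import *
f=viewer.grab_frame("side"); save("s2.png",cv2.resize(f["img"][200:350,230:450],(800,545),interpolation=cv2.INTER_CUBIC))
```

```text
(no output)
```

View pics/s2.png

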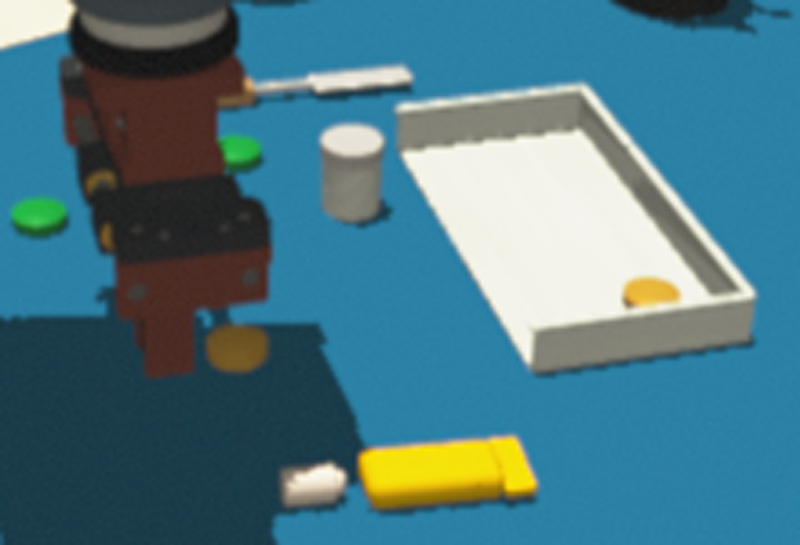

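Scale A at (650,293) is in the tray. The fingertips stand just behind scale C at (237,348), so I'll push it to TCP x ≈ 0.605.

Call:
step_arm([
  {"x":0.008,"y":0,"z":0,"turn":0,"fingers":0.65},
  {"x":0.018,"y":0,"z":0,"turn":0,"fingers":0.65},
  {"x":0.03,"y":0,"z":0,"turn":0,"fingers":0.65},
  {"x":0.042,"y":0,"z":0,"turn":0,"fingers":0.65},
  {"x":0.054,"y":0,"z":0,"turn":0,"fingers":0.65},
  {"x":0.066,"y":0,"z":0,"turn":0,"fingers":0.65},
  {"x":0.078,"y":0,"z":0,"turn":0,"fingers":0.65},
  {"x":0.09,"y":0,"z":0,"turn":0,"fingers":0.65},
  {"x":0.102,"y":0,"z":0,"turn":0,"fingers":0.65},
  {"x":0.114,"y":0,"z":0,"turn":0,"fingers":0.65},
])

```text
time: 6.48
tcp_pos: [0.5402, 0.0103, 0.0046]
ee_rot: [0.001, -0.0, 1.0, -0.0]
wrist_force: [-0.3, 0.4, -1.2]
grip_width: 0.0154
grip_force: 0.1
```

Call:
step_arm([
  {"x":0.012,"y":0,"z":0,"turn":0,"fingers":0.65},
  {"x":0.024,"y":0,"z":0,"turn":0,"fingers":0.65},
  {"x":0.036,"y":0,"z":0,"turn":0,"fingers":0.65},
  {"x":0.048,"y":0,"z":0,"turn":0,"fingers":0.65},
  {"x":0.06,"y":0,"z":0,"turn":0,"fingers":0.65},
  {"x":0.068,"y":0,"z":0,"turn":0,"fingers":0.65},
  {"x":0.068,"y":0,"z":0,"turn":0,"fingers":0.65},
  {"x":0.058,"y":0,"z":0,"turn":0,"fingers":0.65},
  {"x":0.05,"y":0,"z":0.04,"turn":0,"fingers":0.65},
  {"x":0.05,"y":0,"z":0.08,"turn":0,"fingers":0.65},
])

```text
time: 7.32
tcp_pos: [0.5819, 0.0104, 0.0811]
ee_rot: [-0.005, -0.0, 1.0, 0.0]
wrist_force: [0.9, -0.4, -0.4]
grip_width: 0.0155
grip_force: 0.0
```

Call:
step_arm([
  {"x":-0.02,"y":0.02,"z":0.02,"turn":-0.12,"fingers":0.65},
  {"x":-0.045,"y":0.045,"z":0.02,"turn":-0.24,"fingers":0.65},
  {"x":-0.07,"y":0.07,"z":0.02,"turn":-0.36,"fingers":0.65},
  {"x":-0.095,"y":0.1,"z":0.02,"turn":-0.48,"fingers":0.65},
  {"x":-0.12,"y":0.13,"z":0.02,"turn":-0.6,"fingers":0.65},
  {"x":-0.13,"y":0.146,"z":0.0,"turn":-0.72,"fingers":0.65},
  {"x":-0.13,"y":0.146,"z":-0.02,"turn":-0.785,"fingers":0.65},
  {"x":-0.13,"y":0.146,"z":-0.04,"turn":-0.785,"fingers":0.65},
  {"x":-0.13,"y":0.146,"z":-0.05,"turn":-0.785,"fingers":0.65},
  {"x":-0.13,"y":0.146,"z":-0.05,"turn":-0.785,"fingers":0.65},
])

```text
time: 8.15
tcp_pos: [0.4553, 0.1556, 0.032]
ee_rot: [-0.002, 0.382, 0.924, -0.002]
wrist_force: [-0.4, -0.6, 0.6]
grip_width: 0.0156
grip_force: 0.0
```

Run:
```python
from h import *
print(observe()["tcp_pos"],observe()["ee_rot"])
f=viewer.grab_frame("side"); save("s3.png",cv2.resize(f["img"][200:350,230:450],(800,545),interpolation=cv2.INTER_CUBIC))
```

```text
[0.45534017 0.155602   0.0320143 ] [-0.00177863  0.38211884  0.92411026 -0.00150323]
```

View pics/s3.png

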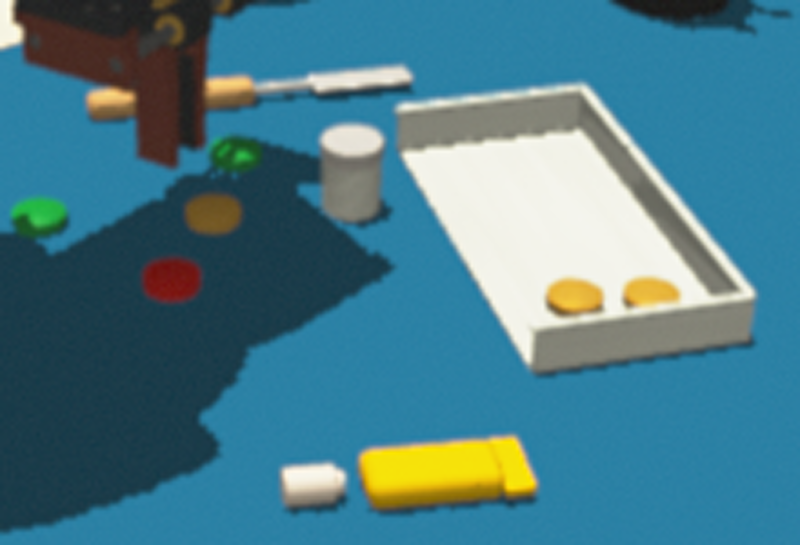

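A at (652,293) and C at (575,296) are in the tray. The fingers sit up-left of brass scale B at (213,214), clear of green (236,153). I'll lower them slightly back, then push at 45° past the tin.

Call:
step_arm([
  {"x":-0.003,"y":0.003,"z":-0.01,"turn":0,"fingers":0.65},
  {"x":-0.003,"y":0.003,"z":-0.02,"turn":0,"fingers":0.65},
  {"x":-0.003,"y":0.003,"z":-0.028,"turn":0,"fingers":0.65},
  {"x":-0.003,"y":0.003,"z":-0.028,"turn":0,"fingers":0.65},
  {"x":0.004,"y":-0.004,"z":-0.028,"turn":0,"fingers":0.65},
  {"x":0.012,"y":-0.012,"z":-0.028,"turn":0,"fingers":0.65},
  {"x":0.02,"y":-0.02,"z":-0.028,"turn":0,"fingers":0.65},
  {"x":0.028,"y":-0.028,"z":-0.028,"turn":0,"fingers":0.65},
  {"x":0.036,"y":-0.036,"z":-0.028,"turn":0,"fingers":0.65},
  {"x":0.044,"y":-0.044,"z":-0.028,"turn":0,"fingers":0.65},
])

```text
time: 9.03
tcp_pos: [0.5032, 0.1112, 0.0059]
ee_rot: [0.0, 0.383, 0.924, 0.0]
wrist_force: [-0.3, -0.3, 0.1]
grip_width: 0.0157
grip_force: 0.1
```

Call:
step_arm([
  {"x":0.008,"y":-0.008,"z":0,"turn":0,"fingers":0.65},
  {"x":0.017,"y":-0.018,"z":0,"turn":0,"fingers":0.65},
  {"x":0.017,"y":-0.018,"z":0,"turn":0,"fingers":0.65},
  {"x":0.01,"y":-0.01,"z":0,"turn":0,"fingers":0.65},
  {"x":0.003,"y":-0.003,"z":0.0,"turn":0,"fingers":0.65},
  {"x":-0.005,"y":0.0,"z":0.03,"turn":0,"fingers":0.65},
  {"x":-0.015,"y":0,"z":0.06,"turn":0.12,"fingers":0.65},
  {"x":-0.025,"y":0.0,"z":0.08,"turn":0.24,"fingers":0.65},
  {"x":-0.025,"y":0.0,"z":0.08,"turn":0.36,"fingers":0.65},
  {"x":-0.025,"y":0.0,"z":0.08,"turn":0.48,"fingers":0.65},
])

```text
time: 9.87
tcp_pos: [0.4755, 0.1137, 0.0869]
ee_rot: [0.001, 0.148, 0.989, 0.0]
wrist_force: [-0.4, 0.2, 0.2]
grip_width: 0.0157
grip_force: 0.0
```

Run:
```python
from h import *
print(observe()["tcp_pos"],observe()["ee_rot"])
f=viewer.grab_frame("side"); save("s4.png",cv2.resize(f["img"][200:350,230:450],(800,545),interpolation=cv2.INTER_CUBIC))
hsv=cv2.cvtColor(f["img"],cv2.COLOR_RGB2HSV)
for nm,lo,hi in [("brass",(15,120,40),(24,255,255)),("red",(0,150,60),(8,255,255))]:
    n,l,st,ce=cv2.connectedComponentsWithStats(cv2.inRange(hsv,lo,hi))
    for k in range(1,n):
        if 40<st[k,4]<300: print(nm,st[k],np.round(ground(f,ce[k][1],ce[k][0],.006)[:2],3))
```

```text
[0.47554586 0.11370642 0.08692653] [5.76386136e-04 1.47931329e-01 9.88997427e-01 2.82232557e-04]
brass [427 116  13  47  67] [1.04  0.692]
brass [307 169  11  29 208] [0.606 0.464]
brass [255 223  30   9 175] [0.46  0.265]
brass [467 229   9  15  74] [0.861 0.123]
brass [321 265  15  11 129] [0.537 0.07 ]
brass [381 277  15   9 113] [0.632 0.009]
brass [402 277  15   7  87] [0.67  0.004]
brass [329 325  48  15 224] [ 0.519 -0.121]
red [414 115   7  49 133] [0.991 0.696]
red [270 272  14  10 110] [0.438 0.071]
```

View pics/s4.png

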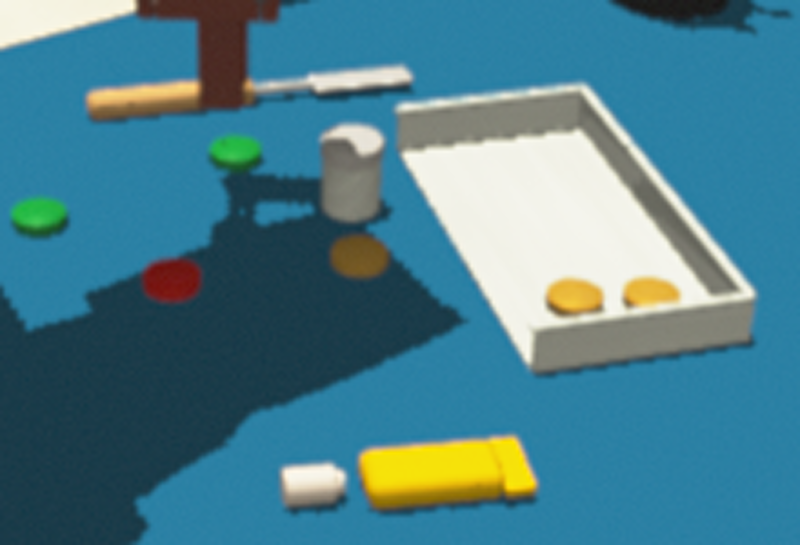

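Scale B now lies at (360,256), about (0.536, 0.075) in world coordinates, past the tin on its -y side. The tin is unmoved. Next I'll place the fingertips behind B and push it along +x.

Call:
step_arm([
  {"x":0.01,"y":-0.02,"z":0,"turn":0.12,"fingers":0.65},
  {"x":0.023,"y":-0.039,"z":0,"turn":0.24,"fingers":0.65},
  {"x":0.023,"y":-0.039,"z":0,"turn":0.297,"fingers":0.65},
  {"x":0.023,"y":-0.039,"z":-0.03,"turn":0.297,"fingers":0.65},
  {"x":0.023,"y":-0.039,"z":-0.055,"turn":0.297,"fingers":0.65},
  {"x":0.023,"y":-0.039,"z":-0.075,"turn":0.297,"fingers":0.65},
  {"x":0.023,"y":-0.039,"z":-0.083,"turn":0.297,"fingers":0.65},
  {"x":0.023,"y":-0.039,"z":-0.083,"turn":0.297,"fingers":0.65},
])

```text
time: 10.58
tcp_pos: [0.4977, 0.074, 0.0013]
ee_rot: [-0.002, 0.004, 1.0, -0.0]
wrist_force: [0.5, 0.5, 0.2]
grip_width: 0.0155
grip_force: 0.0
```

Call:
step_arm([
  {"x":0.008,"y":0,"z":0.002,"turn":0,"fingers":0.65},
  {"x":0.018,"y":0,"z":0.002,"turn":0,"fingers":0.65},
  {"x":0.03,"y":0,"z":0.002,"turn":0,"fingers":0.65},
  {"x":0.042,"y":0,"z":0.002,"turn":0,"fingers":0.65},
  {"x":0.054,"y":0,"z":0.002,"turn":0,"fingers":0.65},
  {"x":0.066,"y":0,"z":0.002,"turn":0,"fingers":0.65},
  {"x":0.078,"y":0,"z":0.002,"turn":0,"fingers":0.65},
  {"x":0.09,"y":0,"z":0.002,"turn":0,"fingers":0.65},
  {"x":0.102,"y":0,"z":0.002,"turn":0,"fingers":0.65},
  {"x":0.114,"y":0,"z":0.002,"turn":0,"fingers":0.65},
])

```text
time: 11.42
tcp_pos: [0.6159, 0.0737, 0.0056]
ee_rot: [0.001, 0.004, 1.0, 0.0]
wrist_force: [-0.6, 0.3, 0.1]
grip_width: 0.0153
grip_force: 0.1
```

Call:
step_arm([
  {"x":0.01,"y":0,"z":0,"turn":0,"fingers":0.65},
  {"x":0.01,"y":0,"z":0,"turn":0,"fingers":0.65},
  {"x":0,"y":0,"z":0,"turn":0,"fingers":0.65},
  {"x":-0.01,"y":0,"z":0.03,"turn":0,"fingers":0.65},
  {"x":-0.02,"y":0,"z":0.07,"turn":0,"fingers":0.65},
  {"x":-0.05,"y":0,"z":0.11,"turn":0,"fingers":0.65},
  {"x":-0.09,"y":0,"z":0.15,"turn":0,"fingers":0.65},
  {"x":-0.12,"y":0,"z":0.18,"turn":0,"fingers":0.65},
  {"x":-0.16,"y":0,"z":0.2,"turn":0,"fingers":0.65},
  {"x":-0.16,"y":0,"z":0.2,"turn":0,"fingers":0.65},
])

```text
time: 12.25
tcp_pos: [0.4498, 0.0732, 0.2061]
ee_rot: [-0.0, 0.004, 1.0, 0.0]
wrist_force: [-0.9, -0.4, -0.7]
grip_width: 0.0152
grip_force: 0.0
```

Run:
```python
from h import *
print(observe()["tcp_pos"])
f=viewer.grab_frame("side"); save("s5.png",cv2.resize(f["img"][200:350,230:450],(800,545),interpolation=cv2.INTER_CUBIC))
hsv=cv2.cvtColor(f["img"],cv2.COLOR_RGB2HSV)
n,l,st,ce=cv2.connectedComponentsWithStats(cv2.inRange(hsv,(15,120,40),(24,255,255)))
for k in range(1,n):
    if 40<st[k,4]<300: print(st[k],np.round(ground(f,ce[k][1],ce[k][0],.006)[:2],3))
```

```text
[0.44975003 0.07321249 0.20609008]
[427 117  13  46  66] [1.035 0.684]
[255 222  44  10 258] [0.475 0.264]
[467 229   9  15  74] [0.861 0.123]
[378 259  14   9 100] [0.65  0.071]
[381 277  15   9 113] [0.632 0.009]
[402 277  15   7  86] [0.67  0.004]
[329 325  48  15 223] [ 0.519 -0.121]
```

View pics/s5.png

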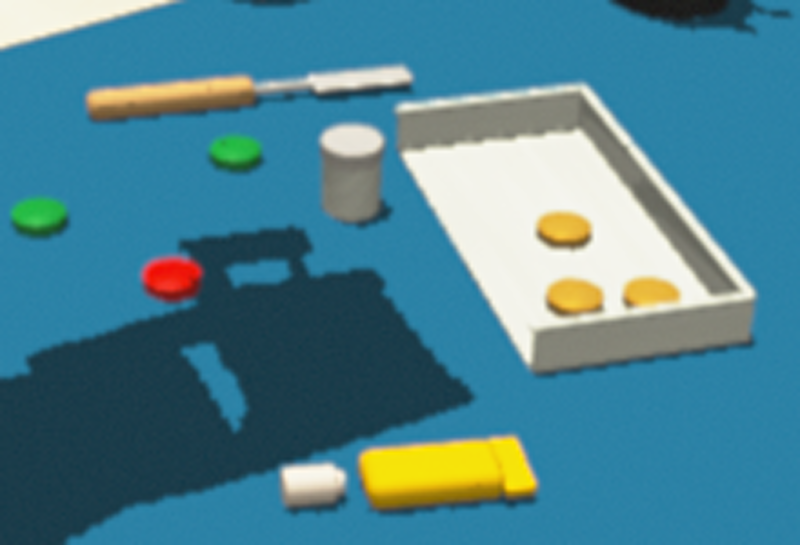

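All three brass scales lie flat in the tray at (565,229), (575,296) and (652,293). The tin, glue tube, knife and look-alikes are where they were, and the arm is clear.

```bash
python3 -c "
from h import *
print(ctrl.job_done())"
```

```text
the job is handed in; nothing more can be done
None
```

I swept all three brass scales into the tray, where they lie flat and wholly inside. The last picture showed the tin, tube, knife and look-alikes where they started (the bird was out of that crop). The job was handed in at about 12 s of the 58 s allowed, and no verdict came back.

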